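# Fit the fuse and switch on the clipped ways

## Task

Take the ceramic fuse out of its tray by its ends, set it down flat on the bare bench and let go, then take it again by its long sides and lower it, without dropping it, centred between the two brass uprights of the cradle. Once the fuse is in and released, switch on (push fully over towards the clips) the toggle of every way that carries a brass clip, and leave the toggles of the blanked ways off. Do not disturb the holder, the jar or the screwdriver.

Things in the scene. Friction and masses are not known exactly. Their poses are not given: they have to be found in the camera images.
- fuse_center (a point): Centre of the square-body ceramic fuse: a white ceramic block with a flat brass cap at each end, 34 x 56 x 34 mm (x, y, z), 0.2 to 0.3 kg; long axis = y, caps at +-y, z up; the two ends are alike. It starts lying in the tray.
- fuse: The same fuse, origin at the centre of its underside.
- tray: Fixed aluminium tray 52 x 76 mm, origin under its centre, on the bench. Floor top at 5 mm above the bench. Side walls at +-x: inner faces 21 mm from centre, 5 mm thick, 58 mm long, tops at 42 mm, above the fuse's top (39 mm): its sides cannot be gripped here. At +-y only lips: inner faces 32 mm from centre, 4 mm thick, tops at 10 mm; grip the ends above them. Fuse lies along the tray's y.
- cradle: Fixed fuse cradle: black base 70 x 104 x 14 mm, origin under its centre, on the bench. Two brass uprights, 34 mm wide (x), 10 mm thick, stand at +-y, inner faces 32 mm from centre (64 mm gap for the 56 mm fuse), tops 51 mm above the bench, above a seated fuse's top (48 mm), so a fuse held by its ends cannot go in. Open on both +-x sides.
- cradle_seat (a point): Centre of the cradle's floor between the uprights, 14 mm above the bench; y axis runs from upright to upright, z up.
- bank: Fixed toggle bank: grey box 96 x 136 x 30 mm, origin under its centre. Five steel levers in a row along y, 22 mm pitch: t1 at y = +44 mm, then t2 +22, t3 0, t4 -22, t5 -44. Pivots at x = -10 mm, 30 mm above the bench; bars 6.4 mm thick, 36 mm from pivot to centre of the 8.4 mm tip ball. In line with each lever, at x = +30 mm, is its way's seat with a clip or a plug.
- t1 (a joint): Angle of toggle lever 1 (rad): 0 = off, leaning 0.45 rad from upright to the bank's -x; 0.9 = on, leaning 0.45 rad to the bank's +x (towards the clip seats). Stiff friction pivot (about 2 N at the tip), no spring: stays where it is left.
- way1 (a point): Seat of way 1 on top of the bank (30 mm above the bench), 40 mm to the +x side of the pivot of lever 1.
- t2 (a joint): Angle of toggle lever 2, as t1.
- way2 (a point): Seat of way 2 on top of the bank (30 mm above the bench), 40 mm to the +x side of the pivot of lever 2.
- t3 (a joint): Angle of toggle lever 3, as t1.
- way3 (a point): Seat of way 3 on top of the bank (30 mm above the bench), 40 mm to the +x side of the pivot of lever 3.
- t4 (a joint): Angle of toggle lever 4, as t1.
- way4 (a point): Seat of way 4 on top of the bank (30 mm above the bench), 40 mm to the +x side of the pivot of lever 4.
- t5 (a joint): Angle of toggle lever 5, as t1.
- way5 (a point): Seat of way 5 on top of the bank (30 mm above the bench), 40 mm to the +x side of the pivot of lever 5.
- clip1: A brass contact clip fixed on one of the five seats: U shape of two upright leaves, 22 x 14 x 16 mm high; origin at the centre of its underside.
- clip2: A brass contact clip fixed on one of the five seats: U shape of two upright leaves, 22 x 14 x 16 mm high; origin at the centre of its underside.
- clip3: A brass contact clip fixed on one of the five seats: U shape of two upright leaves, 22 x 14 x 16 mm high; origin at the centre of its underside.
- blank1: A blanking plug fixed on one of the five seats: flat round disc, 15 mm diameter, 3 mm high; origin at the centre of its underside.
- blank2: A blanking plug fixed on one of the five seats: flat round disc, 15 mm diameter, 3 mm high; origin at the centre of its underside.
- holder_center (a point): Bystander: loose grey polycarbonate holder 44 x 110 x 37 mm, centre half-way up.
- jar: Bystander: loose closed clear jar, 56 mm diameter, 75 mm high, origin at the centre of its underside.
- driver_grip (a point): Bystander: loose screwdriver, about 180 mm long, lying on the bench; this point is on its handle.

How it is judged (in metres and radians):
On the way, in this order (a step that is already met when the one before it is completed fails the run):
1. the fuse lies flat on the bare bench, out of the tray, let go (horizontal distance between fuse_center and tray above 0.06 m and height (world z) of fuse_center below 0.021 m and angle between fuse_center's own z axis and vertical below 0.08 rad and contact force between the fingers and fuse below 0.05 N and linear speed of fuse below 0.02 m/s), for 0.1 s.
2. the fuse lies in the cradle between the uprights, let go (horizontal distance between fuse_center and cradle_seat below 0.009 m and z of fuse_center in the frame of cradle_seat below 0.02 m and angle between the y axis of fuse_center and the y axis of cradle_seat, either way round below 0.15 rad and angle between fuse_center's own z axis and vertical below 0.08 rad and contact force between the fingers and fuse below 0.05 N and linear speed of fuse below 0.02 m/s), for 0.2 s.
3. the toggles of the three clipped ways are on (((horizontal distance between way1 and blank1 below 0.011 m or horizontal distance between way1 and blank2 below 0.011 m) or value of joint t1 above 0.6 rad) and ((horizontal distance between way2 and blank1 below 0.011 m or horizontal distance between way2 and blank2 below 0.011 m) or value of joint t2 above 0.6 rad) and ((horizontal distance between way3 and blank1 below 0.011 m or horizontal distance between way3 and blank2 below 0.011 m) or value of joint t3 above 0.6 rad) and ((horizontal distance between way4 and blank1 below 0.011 m or horizontal distance between way4 and blank2 below 0.011 m) or value of joint t4 above 0.6 rad) and ((horizontal distance between way5 and blank1 below 0.011 m or horizontal distance between way5 and blank2 below 0.011 m) or value of joint t5 above 0.6 rad)), for 0.2 s.
At the end, for the whole second after the job is handed in: The fuse lies flat on the cradle floor, within 9 mm of the centre of the seat and 0.15 rad of its line, released and at rest; the toggle of each way with a brass clip stands above 0.6 rad (of 0.9) and the toggle of each blanked way below 0.25 rad (all of step 2 and all of step 3 and ((horizontal distance between way1 and clip1 below 0.011 m or horizontal distance between way1 and clip2 below 0.011 m or horizontal distance between way1 and clip3 below 0.011 m) or value of joint t1 below 0.25 rad) and ((horizontal distance between way2 and clip1 below 0.011 m or horizontal distance between way2 and clip2 below 0.011 m or horizontal distance between way2 and clip3 below 0.011 m) or value of joint t2 below 0.25 rad) and ((horizontal distance between way3 and clip1 below 0.011 m or horizontal distance between way3 and clip2 below 0.011 m or horizontal distance between way3 and clip3 below 0.011 m) or value of joint t3 below 0.25 rad) and ((horizontal distance between way4 and clip1 below 0.011 m or horizontal distance between way4 and clip2 below 0.011 m or horizontal distance between way4 and clip3 below 0.011 m) or value of joint t4 below 0.25 rad) and ((horizontal distance between way5 and clip1 below 0.011 m or horizontal distance between way5 and clip2 below 0.011 m or horizontal distance between way5 and clip3 below 0.011 m) or value of joint t5 below 0.25 rad) and velocity of joint each of t1, t2, t3, t4, t5 below 0.05 rad/s); the robot touches nothing.
It fails at once if the toggle of a blanked way is moved beyond 0.25 rad (((horizontal distance between way1 and blank1 below 0.011 m or horizontal distance between way1 and blank2 below 0.011 m) and value of joint t1 above 0.25 rad) or ((horizontal distance between way2 and blank1 below 0.011 m or horizontal distance between way2 and blank2 below 0.011 m) and value of joint t2 above 0.25 rad) or ((horizontal distance between way3 and blank1 below 0.011 m or horizontal distance between way3 and blank2 below 0.011 m) and value of joint t3 above 0.25 rad) or ((horizontal distance between way4 and blank1 below 0.011 m or horizontal distance between way4 and blank2 below 0.011 m) and value of joint t4 above 0.25 rad) or ((horizontal distance between way5 and blank1 below 0.011 m or horizontal distance between way5 and blank2 below 0.011 m) and value of joint t5 above 0.25 rad)).
It fails at once if a toggle is moved beyond 0.3 rad while the fuse is not in the cradle (horizontal distance between fuse_center and cradle_seat above 0.03 m and value of joint any of t1, t2, t3, t4, t5 above 0.3 rad).
It fails at once if the fuse falls (more than about 10 mm) (contact force between the fingers and fuse below 0.05 N and linear speed of fuse above 0.45 m/s).
It fails at once if the holder, the jar or the screwdriver is moved by more than 20 mm (distance of any of holder_center, jar, driver_grip from where it was at the start of the episode above 0.02 m).
It also fails if it takes over 67 s, if anything falls off the work surface, if the arm or the gripper's body presses on something with over 40 N, if the wrist force passes 120 N, or if a joint passes its speed limit or range.

## Robot

A 6-joint arm with a two-finger parallel gripper is mounted at the origin on the work surface. World frame = base frame: x ahead of the robot, y to its left, z up, the work surface at z = 0. Lengths are in m, angles in degrees, forces in N, time in s.
With the tool pointing down it reaches from about 0.3 to 0.85 m from the base axis. Payload 5.4 kg.
Tool frame: the origin (TCP) lies midway between the tips of the shut fingers; the grasp point (between the pads) lies 19 mm behind it; z points along the fingers, y is the direction in which the jaws open and shut (so a half turn about z gives the same grasp; the last joint's range is limited). The gripper opens to 85 mm and grips with 20 to 120 N. Pads are 22 mm wide; open, the fingers measure 114 mm over their backs; the gripper's body (76 mm by 85 mm) begins 54 mm behind the grasp point. The pads swing forward as they close: fully open they stand 13 mm farther back than shut.
Start: joints at [60.9, 9.076, 91.501, -0, 79.423, -12.038], TCP at [0.169, 0.55, 0.231] pointing down, gripper open.
Joint ranges: [-166.64, 166.64], [-54.1, 131.32], [10.49, 154.53], [-73.88, 253.88], [9.74, 151.15], [-171.62, 171.62]. Speed limits (degrees/s): [147.25, 147.25, 180, 180, 180, 180].

## Interface

Orientations are given as [roll, pitch, yaw] about the fixed x, y, z axes, in that order (R = Rz(yaw) Ry(pitch) Rx(roll)).
In Python, from bench import bot gives the robot as it stands. The module is installed in compiled form; this text tells all that it offers.
- The arm moves only by the shell command python3 -m crank 'ROWS' [FORCE]. ROWS is JSON, a list of rows, each a list of 7 numbers: the opening, from -1 (shut) to 1 (fully open), then the shift along the tool's x, y, z in cm, then the turn, a rotation vector about the tool's x, y, z in rad. A call has 1 to 12 rows; each row is the pose to reach, as a shift and turn from the pose commanded when the call began, along the tool's axes at that moment; what a row does not reach only later rows make up. A row lasts 1/8 s, in which the tool goes at most 62.5 mm and 10.7 degrees, less where a joint would pass 70% of its speed; a pose out of reach is approached as far as the arm can. A call with a gripper value outside its range is refused whole. The fingers move at their own pace and stop on an object; FORCE is the grip in N (left out, the last holds). Time passes only in rows, so rows that repeat a pose let the fingers close. It gives the time, the measured TCP pose, the force and the opening at its end, in the units of the state.
- bot.sense(): the state, without advancing time (a new reading comes with each control period).
- bot.get_image(name): name is "scene" or "top"; returns a dict with "img" (384x512x3 uint8, blue, green, red), "camera_matrix" (3x3 intrinsics, pixels), "rvec" (rotation vector, rad) and "tvec" (3), from world to camera coordinates, as OpenCV has them. Camera axes: x right, y down, z forward; pixel columns grow to the right and rows downward; lengths in m; the calibration is good to about 2 mm. A picture is of the moment at which its call begins. There is no depth.
- bot.sign_off(): hands the job in, once; it reports no verdict.
The state is a dict: "clock": time; "qpos": joint angles; "joint_velocities": joint speeds; "joint_torque": joint torques, N m; "position": TCP position; "orientation": TCP orientation; "force": force on the tool from outside, world axes, zero at the start; "torque": the same for the moment, N m; "opening": finger opening in m.
Only numpy, scipy, OpenCV 4.12 (cv2) and the standard library are available. Lean on these libraries where they do the work, as an engineer would, in place of code of your own. Each camera call takes 0.05 s, during which the arm holds its last target.

## Working session

There is one attempt and no reset: what is moved stays moved. The work goes in short steps, Python scripts to look and compute and a shell command to move; the robot and the scene stay as the last step left them, time stands still between calls to the robot, and variables do not carry over. Pictures are saved under pics/ and viewed, and the job is handed in when it is done.

```bash
mkdir -p pics; ls; cat > h.py <<'E'
import numpy as np, cv2
from bench import bot
def grab(n,f):
    d=bot.get_image(n); cv2.imwrite(f,d["img"]); np.savez(f.replace('.png','.npz'),img=d["img"],K=d["camera_matrix"],r=d["rvec"],t=d["tvec"]); return d
def load(f): 
    z=np.load(f); return z
def ray(z,uv,h):
    R,_=cv2.Rodrigues(np.array(z['r'],float)); t=np.array(z['t'],float).reshape(3); C=-R.T@t
    d=R.T@np.linalg.inv(z['K'])@np.array([uv[0],uv[1],1.]); return C+d*(h-C[2])/d[2]
def proj(z,P):
    p,_=cv2.projectPoints(np.array(P,float).reshape(-1,3),np.array(z['r'],float),np.array(z['t'],float),z['K'],None); return p.reshape(-1,2)
E
python3 - <<'E'
from h import *
for n in("scene","top"):
    grab(n,f"pics/{n}0.png"); z=load(f"pics/{n}0.npz"); R,_=cv2.Rodrigues(z['r']); print(n,-R.T@z['t'].reshape(3),z['K'][0,0])
print(bot.sense())
E
```

```text
pics
scene [ 1.04970717 -0.32951518  0.93019659] 446.57430016168615
top [0.49622917 0.00592376 1.00682224] 373.73425771085857
{'clock': 0.1, 'qpos': array([ 6.09017991e+01,  9.11099410e+00,  9.15649686e+01,  1.78182870e-03,
        7.94220617e+01, -1.20368541e+01]), 'joint_velocities': array([-0.02480627,  0.00616814, -0.18293067,  0.07786891, -0.0128743 ,
       -0.05533976]), 'joint_torque': array([ 2.97167082e-05, -3.96989250e+01, -3.32338679e+01, -2.55871400e-04,
        4.14221824e-03,  3.02186095e-05]), 'position': array([0.16843821, 0.54921689, 0.23039609]), 'orientation': array([-1.79904496e+02, -2.21545761e-02,  1.62938306e+02]), 'force': array([-1.44504694,  0.22695993, -0.00743841]), 'torque': array([ 0.01943998,  0.02329904, -0.03721187]), 'opening': 0.08550946760024687}
```

View pics/top0.png

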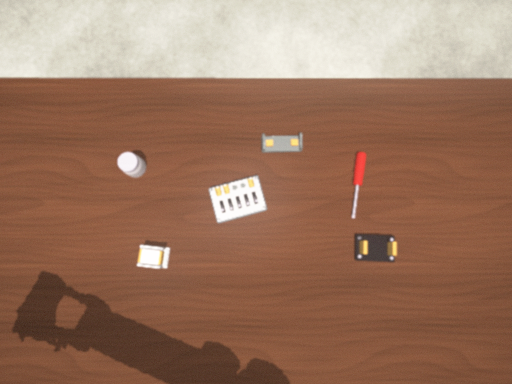

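View pics/scene0.png

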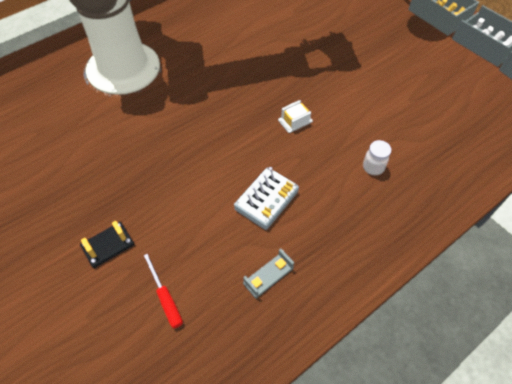

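The top view shows the tray with the fuse near (152,257), the bank near (238,199), the cradle near (377,247), the holder at (282,143), the jar at (131,164) and the driver at (358,185). I'll zoom in on the first three.

```bash
python3 - <<'E'
from h import *
t=load("pics/top0.npz")['img'];s=load("pics/scene0.npz")['img']
def c(im,x,y,w,h,k): return cv2.resize(im[y:y+h,x:x+w],(w*k,h*k),interpolation=cv2.INTER_CUBIC)
a=c(t,130,235,50,40,8);b=c(t,200,170,75,60,8)
d=c(t,350,228,50,40,8)
cv2.imwrite("pics/a.png",np.hstack([a,d])); cv2.imwrite("pics/b.png",b)
cv2.imwrite("pics/e.png",np.hstack([c(s,230,160,75,75,8)]))
cv2.imwrite("pics/f.png",np.hstack([c(s,270,90,50,50,8),c(s,75,215,65,50,6)[:,:] if 0 else c(s,80,218,50,50,8)]))
E
```

```text
(no output)
```

View pics/a.png

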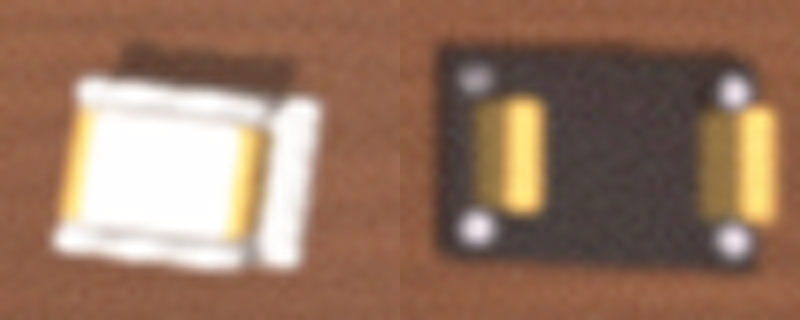

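View pics/b.png

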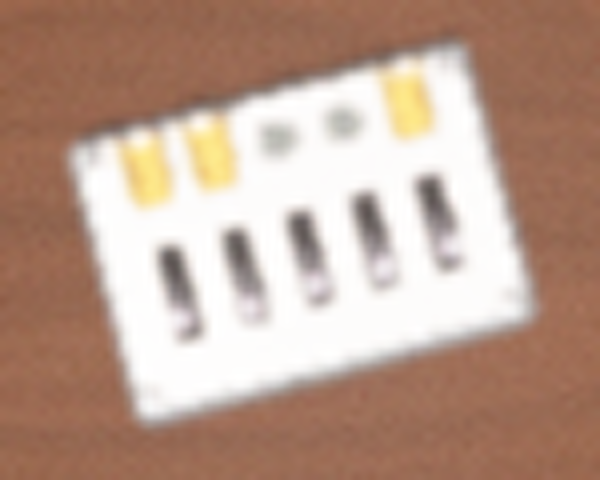

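View pics/e.png

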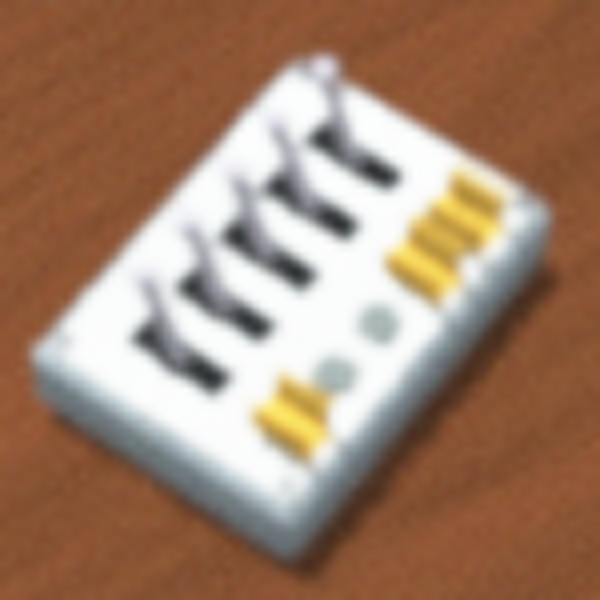

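View pics/f.png

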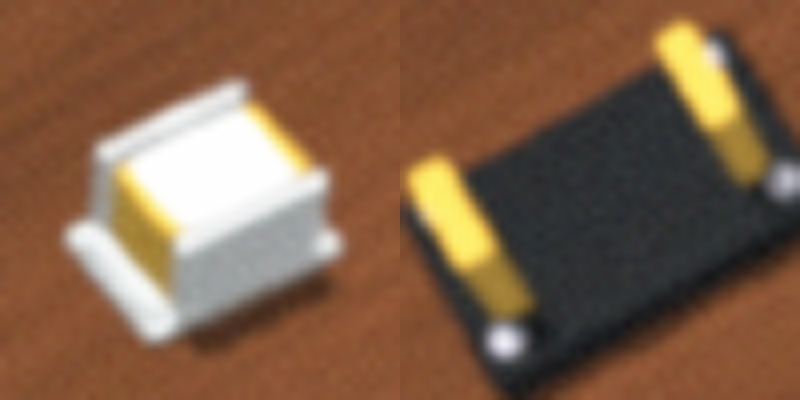

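The clips sit on ways 1, 2 and 5 (left in the top view is bank +y) and the discs on 3 and 4. Next I'll measure the poses.

```bash
cat > m.py <<'E'
from h import *
def up(im,x,y,w,h,k=8): return cv2.resize(im[y:y+h,x:x+w],(w*k,h*k),interpolation=cv2.INTER_CUBIC)
def back(p,x,y,k=8): return ((np.array(p,float)+.5)/k-.5)+[x,y]
def blobs(mask,minA):
    cs,_=cv2.findContours(mask,cv2.RETR_EXTERNAL,cv2.CHAIN_APPROX_NONE)
    return sorted([c for c in cs if cv2.contourArea(c)>minA],key=lambda c:c[:,0,0].mean())
def rect(z,box,lo,hi,h,minA):
    x,y,w,hh=box; u=up(z['img'],*box); hsv=cv2.cvtColor(u,cv2.COLOR_BGR2HSV); m=cv2.inRange(hsv,lo,hi)
    out=[]
    for c in blobs(m,minA):
        P=np.array([ray(z,back(p,x,y),h) for p in cv2.boxPoints(cv2.minAreaRect(c))])
        Q=np.array([ray(z,back(p,x,y),h)[:2] for p in c[:,0]],np.float32)
        (cx,cy),(a,b),ang=cv2.minAreaRect(Q*1000)
        out.append((round(cx,1),round(cy,1),round(a,1),round(b,1),round(ang,1)))
    return out
E
python3 - <<'E'
from m import *
t=load("pics/top0.npz");s=load("pics/scene0.npz")
B=(15,110,170);Bh=(40,255,255)
print("cradle top",rect(t,(350,228,50,40),B,Bh,.051,200))
print("cradle scene",rect(s,(75,210,65,60),B,Bh,.051,200))
print("base top",rect(t,(345,225,60,45),(0,0,0),(180,255,75),.014,2000))
print("bank top",rect(t,(200,170,75,60),(0,0,150),(180,60,255),.030,2000))
print("clips top",rect(t,(200,170,75,60),B,Bh,.046,200), rect(s,(230,160,75,75),B,Bh,.046,200))
print("tray wall+fuse all", rect(t,(130,235,50,40),(0,0,150),(180,60,255),.040,200))
print("caps top",rect(t,(130,235,50,40),(15,80,150),Bh,.039,200))
print("caps scene",rect(s,(270,90,50,50),(15,80,190),Bh,.039,200))
print("holder",rect(t,(255,125,55,35),(20,0,60),(130,110,150),.03,200))
print("red",rect(t,(340,140,40,90),(170,150,120),(180,255,255),.015,200),rect(t,(340,140,40,90),(0,200,150),(4,255,255),.015,200))
E
```

```text
cradle top [(495.6, -281.9, 13.4, 35.7, 87.4), (492.3, -356.6, 14.5, 38.1, 87.6)]
cradle scene [(491.7, -355.4, 13.8, 40.6, 86.4), (495.8, -280.9, 13.9, 41.0, 89.0)]
base top [(497.7, -270.2, 7.9, 63.7, 85.6), (495.0, -325.1, 72.2, 65.7, 86.3)]
bank top [(622.5, 42.7, 99.6, 138.7, 15.2)]
clips top [(639.6, 92.4, 14.9, 10.0, 13.9), (645.1, 71.3, 15.7, 9.5, 14.4), (662.0, 7.3, 15.4, 9.3, 11.6)] [(668.2, 7.9, 19.1, 19.8, 16.8), (648.2, 81.0, 19.8, 41.0, 17.4)]
tray wall+fuse all [(473.2, 256.0, 79.6, 57.9, 83.6)]
caps top [(476.9, 292.7, 6.1, 35.2, 83.2), (470.4, 236.7, 9.1, 34.8, 84.4)]
caps scene [(470.6, 239.6, 7.4, 36.9, 83.2), (475.1, 294.5, 6.2, 36.5, 82.4)]
holder []
red [] []
```

```bash
cat > go.py <<'E'
import sys
from h import *
from scipy.spatial.transform import Rotation as Rn
def plan(*targets):
    s=bot.sense(); R0=Rn.from_euler('xyz',s['orientation'],degrees=True)
    print('t',round(s['clock'],2),'pos',np.round(s['position']*1000,1),'rpy',np.round(s['orientation'],2),'F',np.round(s['force'],1),'op',round(s['opening']*1000,1),'q',np.round(s['qpos'],0))
    for x,y,z,yaw in targets:
        R1=Rn.from_euler('xyz',[180,0,yaw],degrees=True)
        print((x,y,z,yaw),'cm',np.round(R0.inv().apply(np.array([x,y,z])-s['position'])*100,2),'rot',np.round((R0.inv()*R1).as_rotvec(),3))
if __name__=='__main__': plan(*eval('['+sys.argv[1]+']') if len(sys.argv)>1 else [])
E
python3 go.py '(.4733,.2665,.13,173.5),(.4733,.2665,.08,173.5)'
python3 - <<'E'
from m import *
t=load("pics/top0.npz")
print("jar",ray(t,(131,164),.05),"driver",ray(t,(353,217),.01),ray(t,(360,155),.01),"holder",ray(t,(282,143),.037))
E
```

```text
t 0.1 pos [168.4 549.2 230.4] rpy [-1.7990e+02 -2.0000e-02  1.6294e+02] F [-1.4  0.2 -0. ] op 85.5 q [ 61.   9.  92.   0.  79. -12.]
(0.4733, 0.2665, 0.13, 173.5) cm [-37.44 -18.07  10.06] rot [-0.002 -0.001 -0.184]
(0.4733, 0.2665, 0.08, 173.5) cm [-37.45 -18.06  15.06] rot [-0.002 -0.001 -0.184]
jar [0.7112937  0.31935038 0.05      ] driver [ 0.57510894 -0.26635488  0.01      ] [ 0.74537689 -0.29240085  0.01      ] holder [ 0.77153592 -0.07633965  0.037     ]
```

```bash
python3 -m crank '[[1,-4.7,-2.3,1.3,0,0,-0.02],[1,-9.4,-4.5,2.5,0,0,-0.05],[1,-14,-6.8,3.8,0,0,-0.07],[1,-18.7,-9,5,0,0,-0.09],[1,-23.4,-11.3,6.3,0,0,-0.12],[1,-28,-13.5,7.5,0,0,-0.14],[1,-32.8,-15.8,8.8,0,0,-0.16],[1,-36,-17.4,9.7,0,0,-0.184],[1,-37.44,-18.07,10.06,0,0,-0.184],[1,-37.44,-18.07,10.06,0,0,-0.184],[1,-37.44,-18.07,10.06,0,0,-0.184]]' 50
python3 go.py '(.4733,.2665,.05,173.5),(.4733,.2665,.009,173.5)'
python3 -c "
from m import *
for n in('top','scene'): grab(n,f'pics/{n}1.png')
a=up(load('pics/scene1.npz')['img'],260,50,90,90,6);cv2.imwrite('pics/s1c.png',a)"
```

```text
clock: 1.48
position: [0.4728, 0.2681, 0.1309]
orientation: [180.0, -0.0, 173.5]
force: [-0.7, -0.0, 0.2]
opening: 0.0856
t 1.48 pos [472.8 268.1 130.9] rpy [ 1.7998e+02 -1.0000e-02  1.7354e+02] F [-0.7 -0.   0.2] op 85.6 q [ 17.  10. 102.   0.  68. -67.]
(0.4733, 0.2665, 0.05, 173.5) cm [-0.07 -0.16  8.09] rot [ 0.    -0.     0.001]
(0.4733, 0.2665, 0.009, 173.5) cm [-0.07 -0.16 12.19] rot [ 0.    -0.     0.001]
```

View pics/s1c.png

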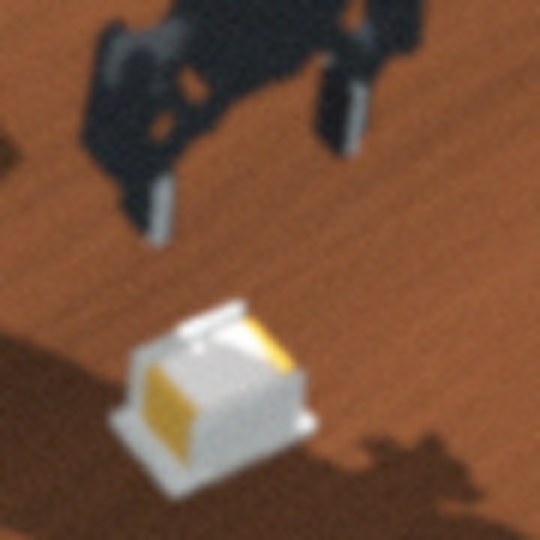

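The open jaws are above the fuse in line with its ends, with finger tips near crop (158,240) and (348,150). I'll go down and grip.

```bash
python3 -m crank '[[1,-0.07,-0.16,3,0,0,0],[1,-0.07,-0.16,6,0,0,0],[1,-0.07,-0.16,8.5,0,0,0],[1,-0.07,-0.16,10.5,0,0,0],[1,-0.07,-0.16,11.8,0,0,0],[1,-0.07,-0.16,12.2,0,0,0],[1,-0.07,-0.16,12.2,0,0,0],[1,-0.07,-0.16,12.2,0,0,0]]'
python3 -m crank '[[-0.2,0,0,0,0,0,0],[-0.2,0,0,0,0,0,0],[-0.2,0,0,0,0,0,0],[-0.2,0,0,0,0,0,0],[-0.2,0,0,0,0,0,0],[-0.2,0,0,0,0,0,0]]' 50
python3 -c "
from m import *
for n in('top','scene'): grab(n,f'pics/{n}2.png')
a=up(load('pics/scene2.npz')['img'],260,60,80,80,7);cv2.imwrite('pics/s2c.png',a)"
```

```text
clock: 2.58
position: [0.4749, 0.2657, 0.0096]
orientation: [180.0, 0.1, 173.5]
force: [-0.4, 0.2, -0.6]
opening: 0.0854
clock: 3.32
position: [0.4748, 0.2657, 0.0094]
orientation: [180.0, 0.1, 173.5]
force: [-1.3, 0.0, 5.8]
opening: 0.0552
```

View pics/s2c.png

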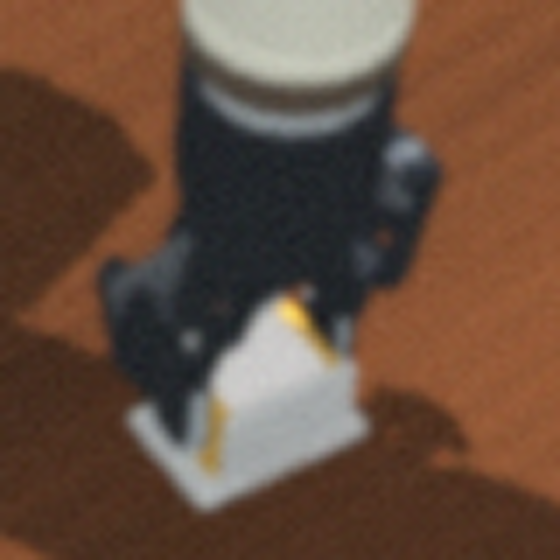

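The pads are closed on both end caps (opening 55 mm). I'll lift and check.

```bash
python3 -m crank '[[-0.2,0,0,-0.5,0,0,0],[-0.2,0,0,-1.5,0,0,0],[-0.2,0,0,-3,0,0,0],[-0.2,0,0,-5,0,0,0],[-0.2,0,0,-6.5,0,0,0],[-0.2,0,0,-7,0,0,0],[-0.2,0,0,-7,0,0,0]]' 60
python3 go.py '(.44,.10,.08,177.5)'
python3 -c "
from m import *
for n in('top','scene'): grab(n,f'pics/{n}3.png')
a=up(load('pics/scene3.npz')['img'],260,40,80,90,6);cv2.imwrite('pics/s3c.png',a)"
```

```text
clock: 4.3
position: [0.4742, 0.2654, 0.0789]
orientation: [180.0, 0.0, 173.5]
force: [0.6, 0.3, -2.4]
opening: 0.0552
t 4.3 pos [474.2 265.4  78.9] rpy [1.7999e+02 2.0000e-02 1.7348e+02] F [ 0.6  0.3 -2.4] op 55.2 q [ 16.  14. 104.  -0.  62. -67.]
(0.44, 0.1, 0.08, 177.5) cm [  1.52 -16.82  -0.11] rot [ 0.    0.   -0.07]
```

View pics/s3c.png

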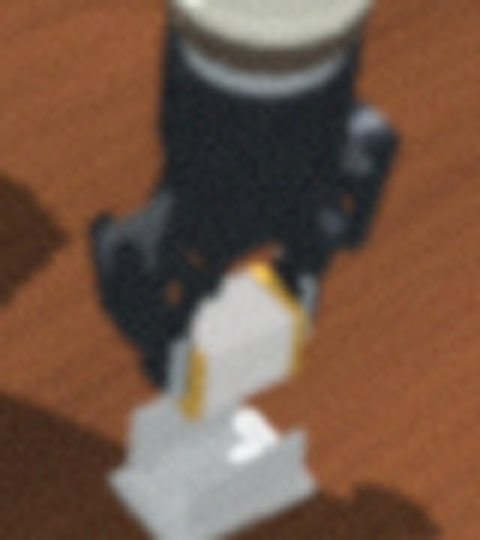

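The fuse hangs level between the pads above the empty tray. I'll carry it to the bare bench at about (0.44, 0.10).

```bash
python3 -m crank '[[-0.2,0.1,-1.5,0,0,0,-0.01],[-0.2,0.4,-4,0,0,0,-0.02],[-0.2,0.6,-7,0,0,0,-0.03],[-0.2,0.9,-10,0,0,0,-0.04],[-0.2,1.2,-13,0,0,0,-0.05],[-0.2,1.4,-15.5,0,0,0,-0.06],[-0.2,1.52,-16.82,0,0,0,-0.07],[-0.2,1.52,-16.82,0,0,0,-0.07],[-0.2,1.52,-16.82,2,0,0,-0.07],[-0.2,1.52,-16.82,4,0,0,-0.07],[-0.2,1.52,-16.82,5,0,0,-0.07],[-0.2,1.52,-16.82,5,0,0,-0.07]]'
python3 go.py '(.44,.10,.006,177.5),(.44,.10,.0045,177.5)'
python3 -c "
from m import *
for n in('top','scene'): grab(n,f'pics/{n}4.png')
a=up(load('pics/scene4.npz')['img'],200,50,90,90,6);cv2.imwrite('pics/s4c.png',a)"
```

```text
clock: 5.9
position: [0.4392, 0.1002, 0.0281]
orientation: [180.0, -0.1, 177.5]
force: [1.2, 0.5, -2.7]
opening: 0.0549
t 5.9 pos [439.2 100.2  28.1] rpy [ 1.8000e+02 -1.1000e-01  1.7751e+02] F [ 1.2  0.5 -2.7] op 54.9 q [ -3.   7. 120.   0.  54. -90.]
(0.44, 0.1, 0.006, 177.5) cm [-0.08 -0.02  2.21] rot [ 0.    -0.002  0.   ]
(0.44, 0.1, 0.0045, 177.5) cm [-0.08 -0.02  2.36] rot [ 0.    -0.002  0.   ]
```

View pics/s4c.png

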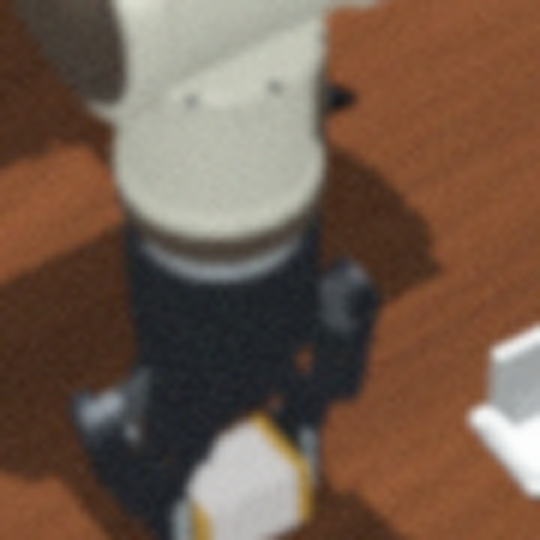

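The fuse is still level between the pads, over bare bench. I'll lower it slowly and watch the force.

```bash
python3 -m crank '[[-0.2,0,0,0.8,0,0,0],[-0.2,0,0,1.5,0,0,0],[-0.2,0,0,2,0,0,0],[-0.2,0,0,2.2,0,0,0],[-0.2,0,0,2.2,0,0,0],[-0.2,0,0,2.2,0,0,0]]'

```

```text
clock: 6.75
position: [0.4402, 0.1, 0.0069]
orientation: [-180.0, 0.0, 177.5]
force: [-0.7, -0.4, -2.1]
opening: 0.0552
```

```bash
python3 -m crank '[[-0.2,0,0,0.05,0,0,0],[-0.2,0,0,0.1,0,0,0],[-0.2,0,0,0.1,0,0,0]]'

```

```text
clock: 7.12
position: [0.4399, 0.1, 0.0057]
orientation: [180.0, -0.0, 177.5]
force: [-0.1, 0.2, -3.0]
opening: 0.055
```

```bash
python3 -m crank '[[-0.2,0,0,0.05,0,0,0],[-0.2,0,0,0.1,0,0,0],[-0.2,0,0,0.1,0,0,0]]'

```

```text
clock: 7.5
position: [0.4399, 0.1, 0.0047]
orientation: [180.0, -0.0, 177.5]
force: [0.7, -0.1, -2.3]
opening: 0.0552
```

```bash
python3 -m crank '[[-0.2,0,0,0.05,0,0,0],[-0.2,0,0,0.1,0,0,0],[-0.2,0,0,0.1,0,0,0]]'

```

```text
clock: 7.88
position: [0.44, 0.1, 0.0045]
orientation: [-180.0, -0.0, 177.5]
force: [-5.0, -0.9, 8.2]
opening: 0.0552
```

Contact with the bench came at TCP z = 4.5 mm, as predicted. I'll release, rise and look.

```bash
python3 -m crank '[[0,0,0,0,0,0,0],[1,0,0,0,0,0,0],[1,0,0,0,0,0,0],[1,0,0,0,0,0,0],[1,0,0,0,0,0,0],[1,0,0,-1,0,0,0],[1,0,0,-3,0,0,0],[1,0,0,-6,0,0,0],[1,0,0,-9,0,0,0],[1,0,0,-11,0,0,0],[1,0,0,-11.5,0,0,0],[1,0,0,-11.5,0,0,0]]'
python3 go.py '(.36,.28,.15,87.5),(.44,.10,.12,87.5)'
python3 -c "
from m import *
for n in('top','scene'): grab(n,f'pics/{n}5.png')
a=up(load('pics/scene5.npz')['img'],200,70,80,90,6);b=up(load('pics/top5.npz')['img'],180,220,80,90,6);cv2.imwrite('pics/s5c.png',a);cv2.imwrite('pics/t5c.png',b)"
```

```text
clock: 9.38
position: [0.4399, 0.1, 0.1187]
orientation: [-180.0, 0.0, 177.5]
force: [-0.2, -0.2, -1.1]
opening: 0.0859
t 9.38 pos [439.9 100.  118.7] rpy [-1.8000e+02  1.0000e-02  1.7749e+02] F [-0.2 -0.2 -1.1] op 85.9 q [ -3.  -3. 117.  -0.  65. -90.]
(0.36, 0.28, 0.15, 87.5) cm [ 8.77 17.63 -3.13] rot [0.    0.    1.571]
(0.44, 0.1, 0.12, 87.5) cm [-0.01  0.   -0.13] rot [0.    0.    1.571]
```

View pics/s5c.png

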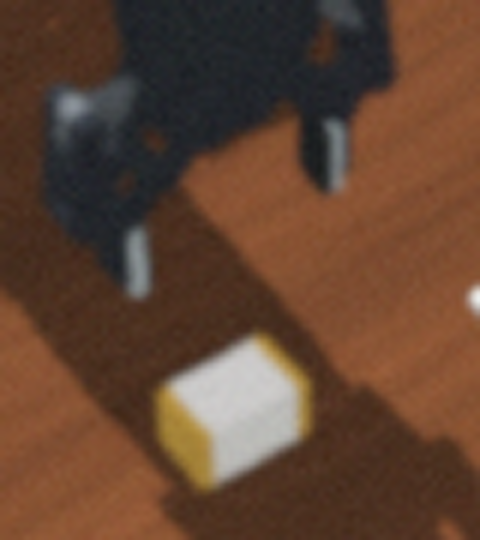

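View pics/t5c.png

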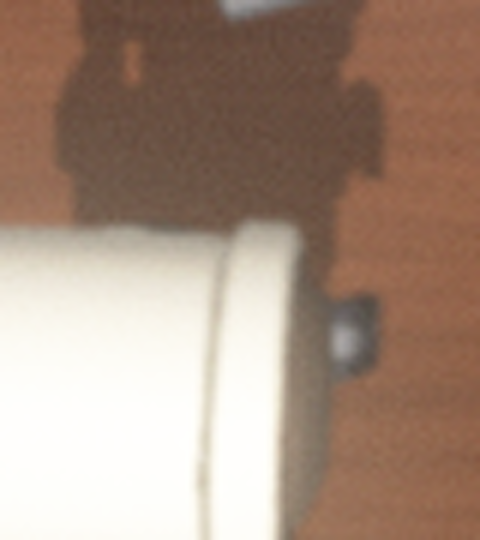

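The fuse lies flat and free on the bench, with top-face corners near crop (160,387), (260,334), (308,377) and (211,432). I'll measure its centre.

```bash
python3 - <<'E'
from m import *
s=load('pics/scene5.npz')
P=[ray(s,back(p,200,70,6),.034) for p in [(160,387),(260,334),(308,377),(211,432)]]
P=np.array(P)*1000; print(np.round(P,1)); print(P.mean(0), [np.linalg.norm(P[i]-P[i-1]) for i in range(4)])
d=(P[1]+P[2]-P[0]-P[3]);print(np.degrees(np.arctan2(d[1],d[0])))
u=up(s['img'],200,70,80,90); hsv=cv2.cvtColor(u,cv2.COLOR_BGR2HSV)
m=cv2.inRange(hsv,(0,0,165),(180,60,255)); m[:420]=0
for c in blobs(m,500):
    Q=np.array([ray(s,back(p,200,70),.034)[:2]*1000 for p in c[:,0]],np.float32); print(cv2.minAreaRect(Q), cv2.contourArea(c))
E
```

```text
[[419.   75.6  34. ]
 [421.9 127.7  34. ]
 [454.  129.2  34. ]
 [452.3  78.1  34. ]]
[436.80046969 102.66284787  34.        ] [np.float64(33.44004242926431), np.float64(52.088468062071286), np.float64(32.11625931701967), np.float64(51.13752627803886)]
87.4493951044648
((448.6659851074219, 94.39181518554688), (55.10071563720703, 54.780235290527344), 87.02349090576172) 17415.0
```

```bash
python3 -m crank '[[1,0,0,-0.1,0,0,0.15],[1,0,0,-0.1,0,0,0.31],[1,0,0,-0.1,0,0,0.47],[1,0,0,-0.1,0,0,0.63],[1,0,0,-0.1,0,0,0.79],[1,0.1,0,-0.1,0,0,0.95],[1,0.2,0,-0.1,0,0,1.11],[1,0.2,0,-0.1,0,0,1.27],[1,0.2,0,-0.1,0,0,1.42],[1,0.2,0,-0.1,0,0,1.571],[1,0.2,0,-0.1,0,0,1.571],[1,0.2,0,-0.1,0,0,1.571]]'
python3 go.py '(.4375,.10,.06,87.5),(.4375,.10,.004,87.5)'
python3 -c "
from m import *
for n in('top','scene'): grab(n,f'pics/{n}6.png')
a=up(load('pics/scene6.npz')['img'],200,70,80,90,6);cv2.imwrite('pics/s6c.png',a)"
```

```text
clock: 10.98
position: [0.4375, 0.1001, 0.1191]
orientation: [-179.9, 0.0, 87.6]
force: [-0.3, -0.1, 0.9]
opening: 0.0852
t 10.97 pos [437.5 100.1 119.1] rpy [-179.93    0.     87.62] F [-0.3 -0.1  0.9] op 85.2 q [ -3.  -3. 117.  -0.  66.  -0.]
(0.4375, 0.1, 0.06, 87.5) cm [-0.01  0.    5.91] rot [-0.001  0.     0.002]
(0.4375, 0.1, 0.004, 87.5) cm [-1.000e-02  1.000e-02  1.151e+01] rot [-0.001  0.     0.002]
```

View pics/s6c.png

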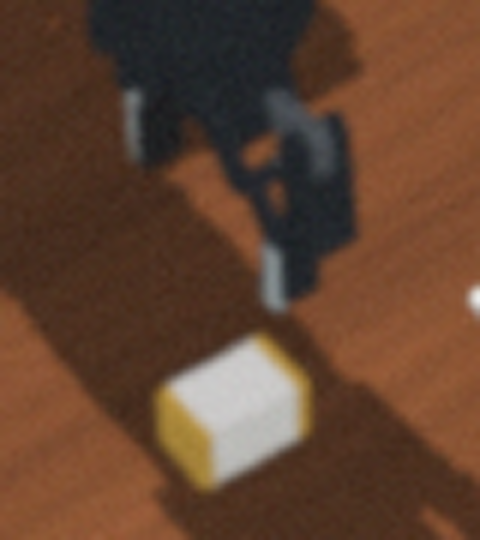

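The jaws are now turned across the fuse's long sides. Next I'll descend and grip.

```bash
python3 -m crank '[[1,0,0,3,0,0,0],[1,0,0,6,0,0,0],[1,0,0,8.5,0,0,0],[1,0,0,10.5,0,0,0],[1,0,0,11.3,0,0,0],[1,0,0,11.5,0,0,0],[1,0,0,11.5,0,0,0]]'
python3 -m crank '[[0.3,0,0,0,0,0,0],[0,0,0,0,0,0,0],[-0.5,0,0,0,0,0,0],[-0.5,0,0,0,0,0,0],[-0.5,0,0,0,0,0,0],[-0.5,0,0,0,0,0,0],[-0.5,0,0,0,0,0,0],[-0.5,0,0,0,0,0,0]]' 50
python3 -c "
from m import *
for n in('top','scene'): grab(n,f'pics/{n}7.png')
a=up(load('pics/scene7.npz')['img'],200,70,80,90,6);cv2.imwrite('pics/s7c.png',a)"
```

```text
clock: 11.95
position: [0.4386, 0.1001, 0.0053]
orientation: [179.9, 0.0, 87.5]
force: [0.0, 0.3, 0.4]
opening: 0.0853
clock: 12.95
position: [0.4385, 0.1001, 0.0052]
orientation: [179.9, 0.0, 87.5]
force: [-0.2, -0.2, 5.6]
opening: 0.0327
```

View pics/s7c.png

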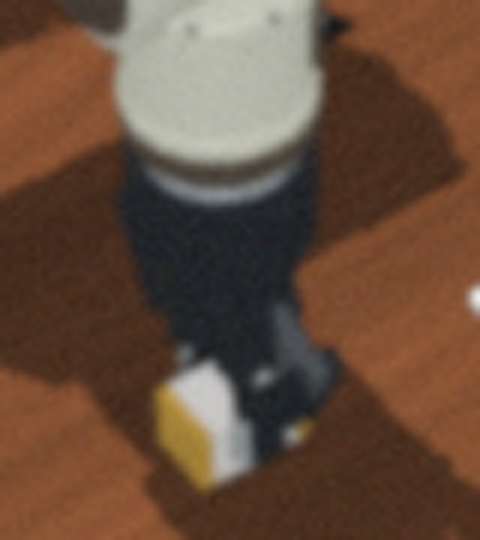

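The pads hold the middle of both long sides (opening 33 mm). Now to lift and carry it towards the cradle.

```bash
python3 -m crank '[[-0.5,0,0,-0.5,0,0,0],[-0.5,0,0,-2,0,0,0],[-0.5,0,0,-4.5,0,0,0],[-0.5,0,0,-7.5,0,0,0],[-0.5,0,0,-10,0,0,0],[-0.5,0,0,-11.5,0,0,0],[-0.5,0,0,-11.5,0,0,0],[-0.5,0,0,-11.5,0,0,0]]' 60
python3 go.py '(.4939,-.3187,.12,87.5)'

```

```text
clock: 14.05
position: [0.437, 0.1001, 0.1187]
orientation: [-179.9, 0.0, 87.5]
force: [0.1, 0.8, -2.7]
opening: 0.0329
t 14.05 pos [437.  100.1 118.7] rpy [-179.88    0.     87.48] F [ 0.1  0.8 -2.7] op 32.9 q [ -3.  -3. 117.  -0.  66.  -0.]
(0.4939, -0.3187, 0.12, 87.5) cm [-41.59   7.52  -0.15] rot [-0.002  0.    -0.   ]
```

```bash
python3 -m crank '[[-0.5,-2,0.4,0,0,0,0],[-0.5,-6,1.1,0,0,0,0],[-0.5,-10.5,1.9,0,0,0,0],[-0.5,-15,2.7,0,0,0,0],[-0.5,-19.5,3.5,0,0,0,0],[-0.5,-24,4.3,0,0,0,0],[-0.5,-28.5,5.1,0,0,0,0],[-0.5,-33,6,0,0,0,0],[-0.5,-37,6.7,0,0,0,0],[-0.5,-40,7.2,0,0,0,0],[-0.5,-41.6,7.5,0,0,0,0],[-0.5,-41.6,7.5,0,0,0,0]]'
python3 -m crank '[[-0.5,0,0,1,0,0,0],[-0.5,0,0,2.5,0,0,0],[-0.5,0,0,3.2,0,0,0],[-0.5,0,0,3.2,0,0,0]]'
python3 go.py '(.4939,-.3187,.08,87.5),(.4939,-.3187,.021,87.5)'
python3 -c "
from m import *
for n in('top','scene'): grab(n,f'pics/{n}8.png')
a=up(load('pics/scene8.npz')['img'],60,170,90,100,6);cv2.imwrite('pics/s8c.png',a)
a=up(load('pics/top8.npz')['img'],330,200,90,90,6);cv2.imwrite('pics/t8c.png',a)"
```

```text
clock: 15.55
position: [0.4942, -0.3188, 0.1187]
orientation: [-179.9, -0.1, 87.4]
force: [0.8, 0.8, -3.4]
opening: 0.0331
clock: 16.05
position: [0.494, -0.3178, 0.0865]
orientation: [-179.9, -0.1, 87.5]
force: [0.1, 0.9, -3.6]
opening: 0.0332
t 16.05 pos [ 494.  -317.8   86.5] rpy [-1.799e+02 -9.000e-02  8.750e+01] F [ 0.1  0.9 -3.6] op 33.2 q [-45.  20.  96.   0.  64. -42.]
(0.4939, -0.3187, 0.08, 87.5) cm [-0.09 -0.    0.65] rot [-0.002 -0.002  0.   ]
(0.4939, -0.3187, 0.021, 87.5) cm [-0.1   0.01  6.55] rot [-0.002 -0.002  0.   ]
```

View pics/s8c.png

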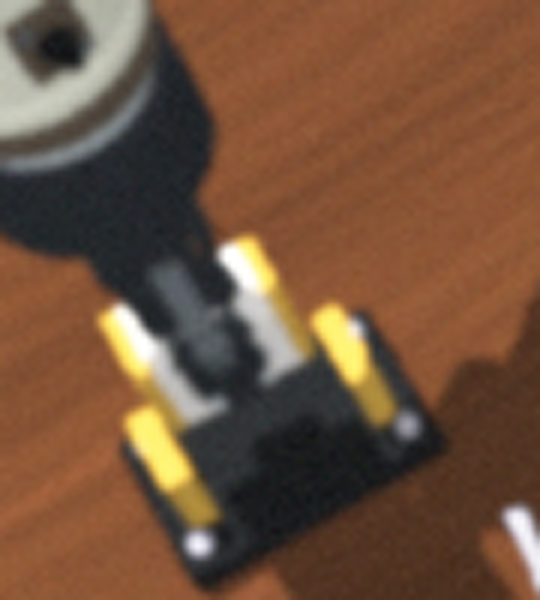

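View pics/t8c.png

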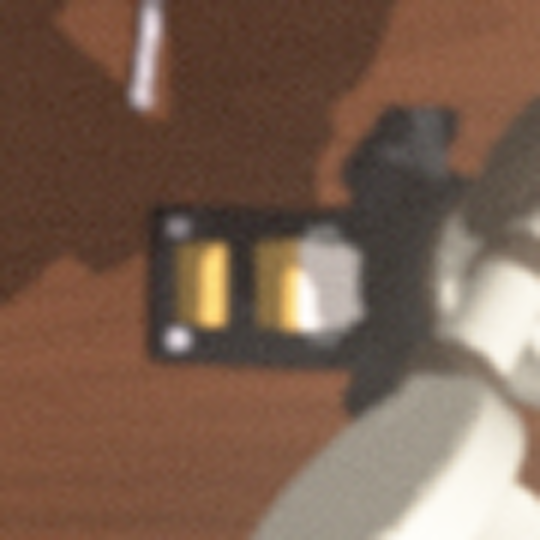

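The fuse is level above the gap and parallel to the uprights. I'll check the tool against the image by projecting the predicted fuse edges and comparing them with the observed corners.

```bash
python3 - <<'E'
from m import *
c=np.array([.494,-.3178,0]); a=np.radians(-2.5); R=np.array([[np.cos(a),-np.sin(a),0],[np.sin(a),np.cos(a),0],[0,0,1]])
def fwd(z,P,x,y,k): return (proj(z,P)-[x,y]+.5)*k-.5
for n,x,y in(("scene",60,170),("top",330,200)):
    z=load(f'pics/{n}8.npz')
    F=[c+R@np.array([sx*.017,sy*.028,0])+[0,0,h] for h in(.0813,.1153) for sx in(1,-1) for sy in(1,-1)]
    print(n,'fuse (h lo/hi; x+-; y+-)',np.round(fwd(z,F,x,y,6),0).tolist())
    cc=np.array([.4939,-.3187,0])
    U=[cc+R@np.array([sx*.017,yy,0])+[0,0,.051] for sx in(1,-1) for yy in(.042,.032,-.032,-.042)]
    print(' uprights',np.round(fwd(z,U,x,y,6),0).tolist())
    im=up(z['img'],x,y,90,90,6)
    for p in fwd(z,F,x,y,6): cv2.circle(im,tuple(int(q) for q in p),3,(0,255,0),-1)
    for p in fwd(z,U,x,y,6): cv2.circle(im,tuple(int(q) for q in p),3,(255,0,255),-1)
    cv2.imwrite(f'pics/{n}8o.png',im)
E
```

```text
scene fuse (h lo/hi; x+-; y+-) [[322.0, 352.0], [177.0, 434.0], [280.0, 284.0], [136.0, 364.0], [295.0, 306.0], [146.0, 390.0], [253.0, 237.0], [104.0, 318.0]]
 uprights [[376.0, 372.0], [351.0, 386.0], [191.0, 478.0], [165.0, 493.0], [334.0, 306.0], [310.0, 320.0], [151.0, 409.0], [125.0, 424.0]]
top fuse (h lo/hi; x+-; y+-) [[252.0, 243.0], [388.0, 249.0], [252.0, 327.0], [389.0, 333.0], [279.0, 242.0], [420.0, 248.0], [280.0, 329.0], [421.0, 335.0]]
 uprights [[198.0, 244.0], [222.0, 245.0], [372.0, 251.0], [396.0, 252.0], [198.0, 325.0], [222.0, 326.0], [373.0, 332.0], [397.0, 333.0]]
```

View pics/scene8o.png

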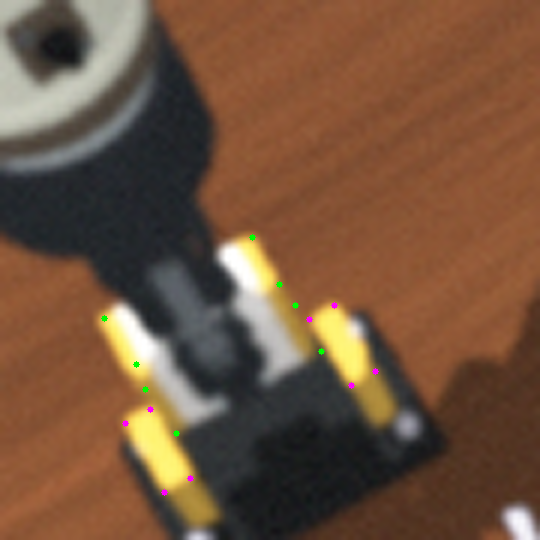

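View pics/top8o.png

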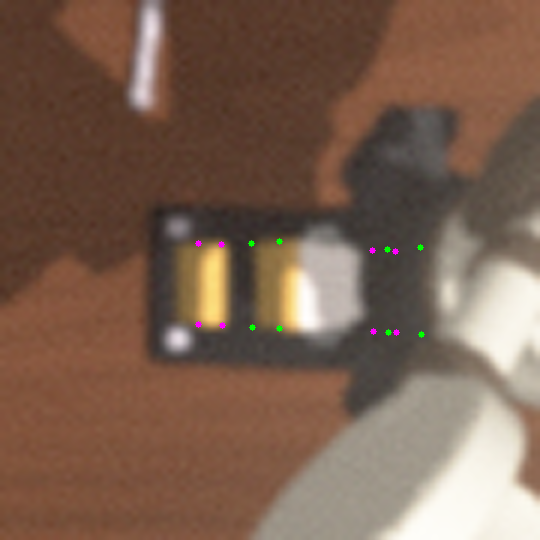

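The predicted and observed corners agree within about half a pixel (1.5 mm), for both fuse and uprights. Time to lower.

```bash
python3 -m crank '[[-0.5,-0.1,0,0.8,0,0,0],[-0.5,-0.1,0,1.8,0,0,0],[-0.5,-0.1,0,2.8,0,0,0],[-0.5,-0.1,0,3.8,0,0,0],[-0.5,-0.1,0,4.8,0,0,0],[-0.5,-0.1,0,5.6,0,0,0],[-0.5,-0.1,0,6.2,0,0,0],[-0.5,-0.1,0,6.4,0,0,0],[-0.5,-0.1,0,6.5,0,0,0],[-0.5,-0.1,0,6.5,0,0,0]]'

```

```text
clock: 17.4
position: [0.4947, -0.32, 0.023]
orientation: [180.0, 0.0, 87.5]
force: [-0.5, -0.0, -2.9]
opening: 0.0329
```

```bash
python3 -m crank '[[-0.5,0,0,0.05,0,0,0],[-0.5,0,0,0.1,0,0,0],[-0.5,0,0,0.1,0,0,0]]'

```

```text
clock: 17.77
position: [0.4945, -0.3198, 0.0217]
orientation: [-180.0, -0.0, 87.5]
force: [-0.1, -0.2, -3.2]
opening: 0.0332
```

```bash
python3 -m crank '[[-0.5,0.05,0,0.08,0,0,0],[-0.5,0.08,0,0.15,0,0,0],[-0.5,0.08,0,0.15,0,0,0]]'

```

```text
clock: 18.15
position: [0.4945, -0.3189, 0.0201]
orientation: [-180.0, -0.0, 87.5]
force: [0.3, 0.1, -2.2]
opening: 0.033
```

```bash
python3 -m crank '[[-0.5,0,0,0.05,0,0,0],[-0.5,0,0,0.1,0,0,0],[-0.5,0,0,0.1,0,0,0]]'

```

```text
clock: 18.52
position: [0.4946, -0.319, 0.0193]
orientation: [180.0, 0.0, 87.5]
force: [0.2, -0.2, -1.9]
opening: 0.0331
```

```bash
python3 -m crank '[[-0.5,0,0,0.05,0,0,0],[-0.5,0,0,0.08,0,0,0],[-0.5,0,0,0.08,0,0,0]]'
python3 -c "
from m import *
for n in('top','scene'): grab(n,f'pics/{n}9.png')
a=up(load('pics/scene9.npz')['img'],60,170,90,100,6);cv2.imwrite('pics/s9c.png',a)"

```

```text
clock: 18.9
position: [0.4946, -0.3191, 0.0193]
orientation: [-180.0, 0.0, 87.5]
force: [-2.6, 3.2, 5.7]
opening: 0.0331
```

View pics/s9c.png

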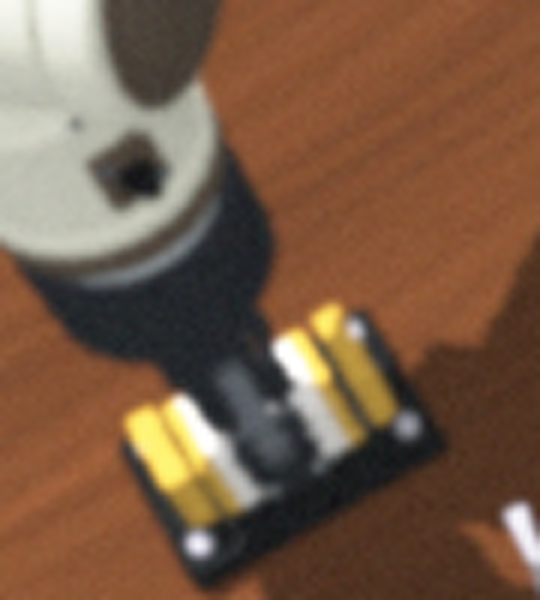

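The fuse sits between the uprights with a gap at each end, and contact is felt. I'll release and rise.

```bash
python3 -m crank '[[0,0,0,0,0,0,0],[0.8,0,0,0,0,0,0],[0.8,0,0,0,0,0,0],[0.8,0,0,0,0,0,0],[0.8,0,0,-1,0,0,0],[0.8,0,0,-3,0,0,0],[0.8,0,0,-6,0,0,0],[0.8,0,0,-9.5,0,0,0],[0.8,0,0,-12,0,0,0],[0.8,0,0,-13,0,0,0],[0.8,0,0,-13,0,0,0]]'
python3 go.py '(.574,.074,.15,104.8)'
python3 -c "
from m import *
for n in('top','scene'): grab(n,f'pics/{n}10.png')
a=up(load('pics/scene10.npz')['img'],60,190,90,90,6);cv2.imwrite('pics/s10c.png',a)"

```

```text
clock: 20.38
position: [0.4949, -0.3193, 0.1495]
orientation: [179.9, 0.1, 87.5]
force: [0.4, 0.6, 0.4]
opening: 0.0771
t 20.38 pos [ 494.9 -319.3  149.5] rpy [1.7992e+02 7.0000e-02 8.7480e+01] F [0.4 0.6 0.4] op 77.1 q [-45.  15.  94.   0.  71. -42.]
(0.574, 0.074, 0.15, 104.8) cm [39.64  6.17 -0.1 ] rot [ 0.001  0.001 -0.302]
```

View pics/s10c.png

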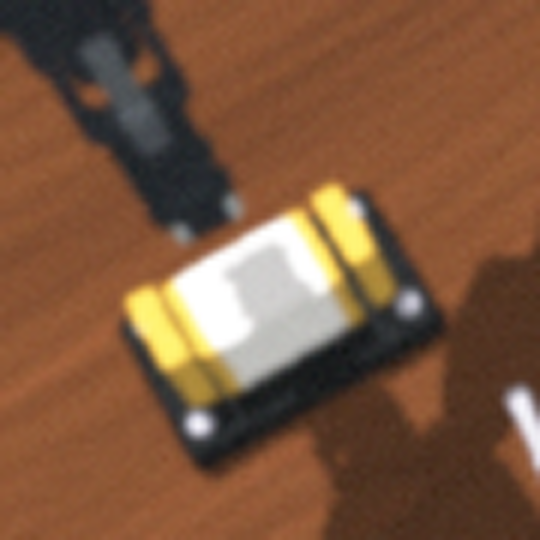

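The fuse is seated and released in the cradle. Before pushing I'll confirm the lever tip positions from the first top view (the balls are at crop b pixels about (185,320), (252,308), (318,293), (383,277) and (450,252)).

```bash
python3 - <<'E'
from m import *
t=load('pics/top0.npz')
a=np.radians(14.9);ex=np.array([np.cos(a),np.sin(a)]);ey=np.array([-ex[1],ex[0]]);B=np.array([622,42.3])
for i,p in enumerate([(185,322),(252,308),(318,293),(383,277),(450,255)]):
    w=ray(t,back(p,200,170),.0624)[:2]*1000; pr=B-25.7*ex+(44-22*i)*ey; print(i+1,w.round(1),pr.round(1))
E
python3 go.py '(.558,.073,.15,104.9),(.558,.073,.052,104.9)'
```

```text
1 [589.8  78.5] [585.9  78.2]
2 [594.2  57.3] [591.5  57. ]
3 [599.   36.4] [597.2  35.7]
4 [604.1  15.8] [602.8  14.4]
5 [611.1  -5.5] [608.5  -6.8]
t 20.48 pos [ 494.  -318.5  147.4] rpy [-1.7992e+02 -7.0000e-02  8.7480e+01] F [ 0.2 -0.1  0.3] op 77.0 q [-45.  15.  94.  -0.  71. -42.]
(0.558, 0.073, 0.15, 104.9) cm [39.39  4.67 -0.22] rot [-0.001 -0.001 -0.304]
(0.558, 0.073, 0.052, 104.9) cm [39.38  4.68  9.58] rot [-0.001 -0.001 -0.304]
```

```bash
python3 -m crank '[[0,3,0.3,-0.3,0,0,-0.02],[-1,8,0.9,-0.3,0,0,-0.06],[-1,13,1.5,-0.3,0,0,-0.1],[-1,18,2.1,-0.3,0,0,-0.14],[-1,23,2.7,-0.3,0,0,-0.18],[-1,28,3.3,-0.3,0,0,-0.22],[-1,33,3.9,-0.3,0,0,-0.26],[-1,37,4.4,-0.3,0,0,-0.29],[-1,39.4,4.7,-0.2,0,0,-0.304],[-1,39.4,4.7,-0.2,0,0,-0.304],[-1,39.4,4.7,-0.2,0,0,-0.304]]'
python3 go.py '(.558,.073,.10,104.9),(.558,.073,.052,104.9)'
python3 -c "
from m import *
for n in('top','scene'): grab(n,f'pics/{n}11.png')
a=up(load('pics/scene11.npz')['img'],210,90,100,130,5);cv2.imwrite('pics/s11c.png',a)"

```

```text
clock: 21.85
position: [0.5583, 0.0719, 0.1495]
orientation: [-179.9, -0.0, 104.9]
force: [0.7, -0.8, 0.1]
opening: 0.0004
t 21.85 pos [558.3  71.9 149.5] rpy [-1.7990e+02 -1.0000e-02  1.0487e+02] F [ 0.7 -0.8  0.1] op 0.4 q [ -5.  12.  98.  -0.  70. -20.]
(0.558, 0.073, 0.1, 104.9) cm [0.11 0.01 4.95] rot [-0.002 -0.    -0.001]
(0.558, 0.073, 0.052, 104.9) cm [0.11 0.02 9.75] rot [-0.002 -0.    -0.001]
```

View pics/s11c.png

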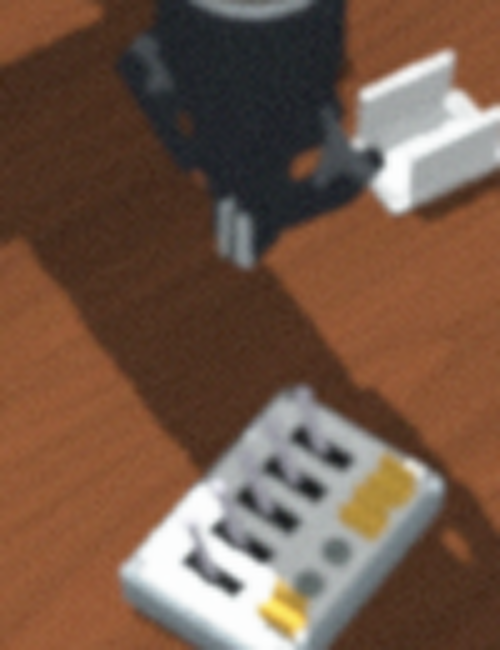

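The fingers are shut beside the bank, in line with lever 1 and behind it. I'll lower them, then push towards the clips.

```bash
python3 -m crank '[[-1,0.1,0,3,0,0,0],[-1,0.1,0,6,0,0,0],[-1,0.1,0,8.5,0,0,0],[-1,0.1,0,9.75,0,0,0],[-1,0.1,0,9.75,0,0,0],[-1,0.1,0,9.75,0,0,0]]'
python3 -c "
from m import *
for n in('top','scene'): grab(n,f'pics/{n}12.png')
a=up(load('pics/scene12.npz')['img'],210,120,100,120,5);b=up(load('pics/top12.npz')['img'],180,150,100,100,4);cv2.imwrite('pics/s12c.png',a);cv2.imwrite('pics/t12c.png',b)"

```

```text
clock: 22.7
position: [0.5596, 0.0732, 0.0541]
orientation: [179.9, 0.0, 104.9]
force: [0.1, 0.6, -0.3]
opening: -0.0001
```

View pics/s12c.png

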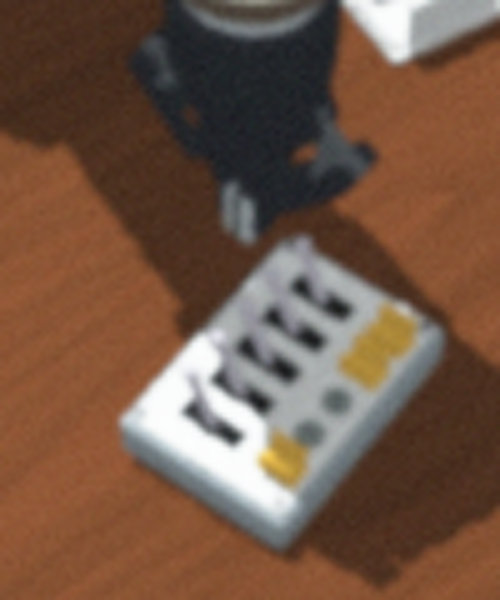

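View pics/t12c.png

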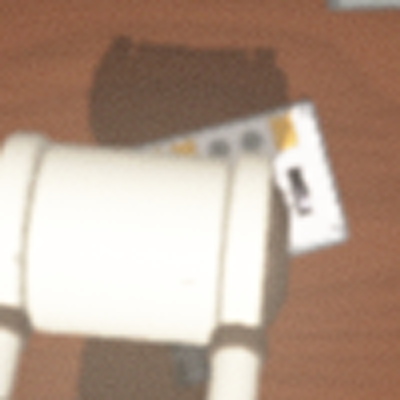

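The finger stands behind lever 1, whose ball is at crop (300,245), and clear of lever 2. I'll push in stages.

```bash
python3 -m crank '[[-1,0,0.8,0,0,0,0],[-1,0,1.6,0,0,0,0],[-1,0,2.2,0,0,0,0],[-1,0,2.7,0,0,0,0],[-1,0,3,0,0,0,0],[-1,0,3,0,0,0,0]]'
python3 -c "
from m import *
for n in('top','scene'): grab(n,f'pics/{n}13.png')
a=up(load('pics/scene13.npz')['img'],210,120,100,120,5);cv2.imwrite('pics/s13c.png',a)"

```

```text
clock: 23.55
position: [0.5879, 0.0814, 0.0528]
orientation: [180.0, -0.0, 104.9]
force: [-0.1, -0.3, -0.0]
opening: 0.0002
```

View pics/s13c.png

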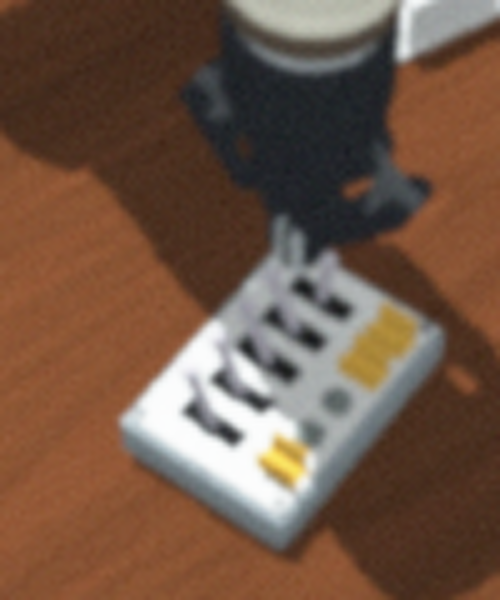

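Lever 1's ball has moved from (300,245) to (328,258), so it is partly over. Keep pushing.

```bash
python3 -m crank '[[-1,0,0.5,0,0,0,0],[-1,0,0.9,0,0,0,0],[-1,0,1.2,0,0,0,0],[-1,0,1.2,0,0,0,0]]'
python3 -c "
from m import *
for n in('top','scene'): grab(n,f'pics/{n}14.png')
a=up(load('pics/scene14.npz')['img'],210,120,100,120,5);cv2.imwrite('pics/s14c.png',a)"

```

```text
clock: 24.15
position: [0.5992, 0.0844, 0.0527]
orientation: [-180.0, -0.0, 104.9]
force: [-1.8, -1.1, -0.3]
opening: -0.0002
```

View pics/s14c.png

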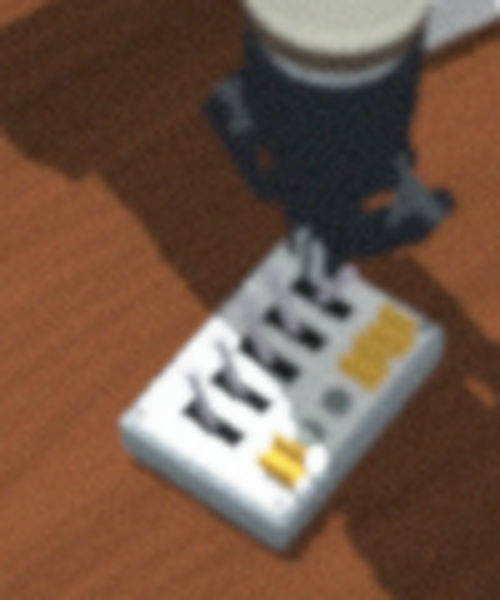

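The push force is about 2 N, as expected from the pivot. Onward until the stop shows.

```bash
python3 -m crank '[[-1,0,0.3,0,0,0,0],[-1,0,0.6,0,0,0,0],[-1,0,0.6,0,0,0,0]]'

```

```text
clock: 24.62
position: [0.602, 0.0852, 0.0523]
orientation: [-179.5, -0.0, 104.9]
force: [-12.0, -4.9, 6.2]
opening: -0.0
```

```bash
python3 -m crank '[[-1,0,0.2,0,0,0,0],[-1,0,0.3,0,0,0,0],[-1,0,0.3,0,0,0,0]]'
python3 -c "
from m import *
for n in('top','scene'): grab(n,f'pics/{n}15.png')
a=up(load('pics/scene15.npz')['img'],210,120,100,120,5);cv2.imwrite('pics/s15c.png',a)"

```

```text
clock: 25.0
position: [0.6024, 0.0853, 0.0521]
orientation: [-179.2, -0.1, 105.0]
force: [-21.3, -6.8, 13.2]
opening: -0.0001
```

View pics/s15c.png

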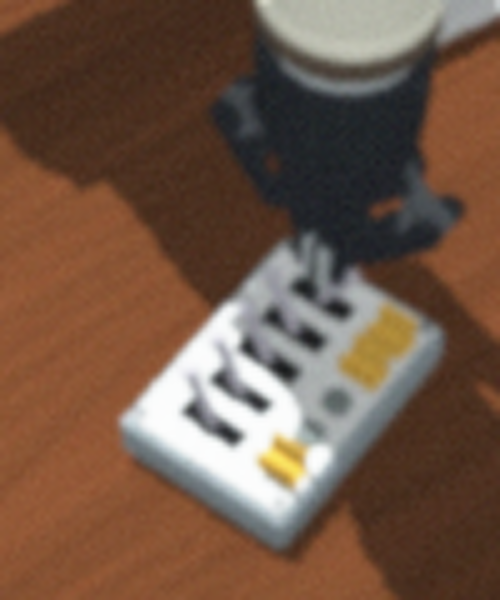

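Firm stop at 21 N, so lever 1 is fully over. I'll retract, shift one pitch (−2.2 cm along tool x) and push lever 2 the same way.

```bash
python3 -m crank '[[-1,0,-1,0,0,0,0],[-1,0,-3,0,0,0,0],[-1,0,-5,0,0,0,0],[-1,0,-5,0,0,0,0],[-1,-1.1,-5,0,0,0,0],[-1,-2.2,-5,0,0,0,0],[-1,-2.2,-5,0,0,0,0],[-1,-2.2,-5,0,0,0,0]]'
python3 go.py
python3 -c "
from m import *
for n in('top','scene'): grab(n,f'pics/{n}16.png')
a=up(load('pics/scene16.npz')['img'],210,120,100,120,5);cv2.imwrite('pics/s16c.png',a)"

```

```text
clock: 26.1
position: [0.5654, 0.0524, 0.0528]
orientation: [180.0, -0.0, 104.9]
force: [-0.8, 0.3, -0.9]
opening: 0.0002
t 26.1 pos [565.4  52.4  52.8] rpy [ 1.8000e+02 -1.0000e-02  1.0487e+02] F [-0.8  0.3 -0.9] op 0.2 q [ -7.  20. 100.   0.  60. -22.]
```

View pics/s16c.png

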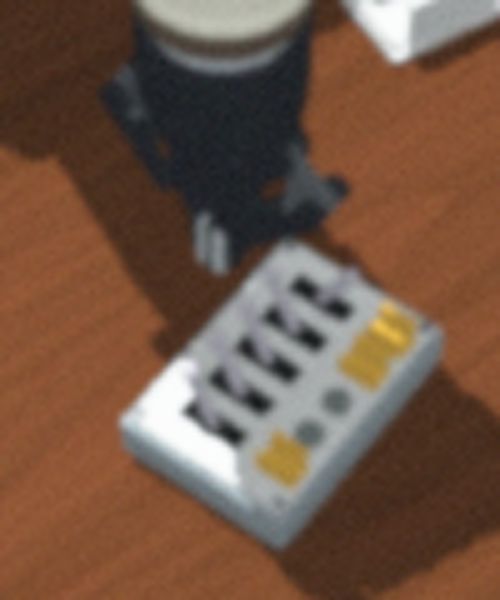

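Lever 1 stands on, with its ball at (348,275), and the rest are off. The finger is lined up with lever 2 at bank y ≈ 24 mm; push.

```bash
python3 -m crank '[[-1,0,1,0,0,0,0],[-1,0,2,0,0,0,0],[-1,0,2.6,0,0,0,0],[-1,0,3.1,0,0,0,0],[-1,0,3.6,0,0,0,0],[-1,0,4,0,0,0,0],[-1,0,4.3,0,0,0,0],[-1,0,4.55,0,0,0,0],[-1,0,4.55,0,0,0,0]]'

```

```text
clock: 27.32
position: [0.6072, 0.0639, 0.0521]
orientation: [-179.7, -0.0, 104.9]
force: [-8.5, -3.0, 1.2]
opening: -0.0002
```

```bash
python3 -m crank '[[-1,0,0.2,0,0,0,0],[-1,0,0.3,0,0,0,0],[-1,0,0.3,0,0,0,0]]'
python3 -m crank '[[-1,0,-1,0,0,0,0],[-1,0,-3,0,0,0,0],[-1,0,-5,0,0,0,0],[-1,0,-5,0,0,0,0],[-1,-2.5,-5.3,0,0,0,0],[-1,-4.5,-5.3,0,0,0,0],[-1,-6,-5.3,0,0,0,0],[-1,-7,-5.3,0,0,0,0],[-1,-7,-5.3,0,0,0,0],[-1,-7,-5.3,0,0,0,0]]'
python3 -c "
from m import *
for n in('top','scene'): grab(n,f'pics/{n}17.png')
a=up(load('pics/scene17.npz')['img'],210,120,100,120,5);cv2.imwrite('pics/s17c.png',a)
p=bot.sense()['position'][:2]*1000-[622,42.3];print(p@[.966,.257],p@[-.257,.966])"

```

```text
clock: 27.7
position: [0.6077, 0.0641, 0.0518]
orientation: [-179.3, -0.1, 104.9]
force: [-17.2, -4.5, 8.0]
opening: 0.0001
clock: 28.95
position: [0.5787, -0.0158, 0.0527]
orientation: [-180.0, -0.0, 104.9]
force: [-0.5, 0.7, -0.7]
opening: 0.0004
-56.78970695997768 -44.87544648410888
```

View pics/s17c.png

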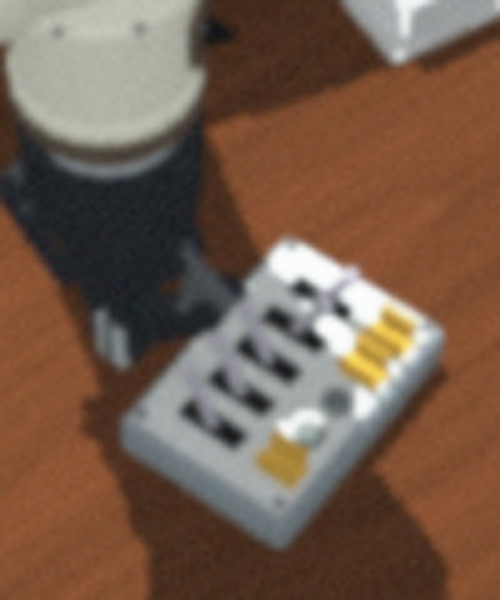

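Levers 1 and 2 are on. I'll shift 3 mm further from lever 4 and push lever 5.

```bash
python3 -m crank '[[-1,-0.3,0.5,0,0,0,0],[-1,-0.3,1.5,0,0,0,0],[-1,-0.3,2.4,0,0,0,0],[-1,-0.3,3.1,0,0,0,0],[-1,-0.3,3.6,0,0,0,0],[-1,-0.3,4.1,0,0,0,0],[-1,-0.3,4.5,0,0,0,0],[-1,-0.3,4.8,0,0,0,0],[-1,-0.3,5.1,0,0,0,0],[-1,-0.3,5.1,0,0,0,0]]'

```

```text
clock: 30.3
position: [0.6265, -0.0064, 0.052]
orientation: [-179.6, -0.1, 104.9]
force: [-8.7, -2.7, 3.2]
opening: 0.0
```

```bash
python3 -m crank '[[-1,0,0.2,0,0,0,0],[-1,0,0.3,0,0,0,0],[-1,0,0.3,0,0,0,0]]'
python3 -m crank '[[-1,0,-1,0,0,0,0],[-1,0,-3,0,0,0,0],[-1,0,-5.2,0,0,0,0],[-1,0,-5.5,0,0,0,0],[-1,0,-6,-3,0,0,0],[-1,0,-10,-8,0,0,0],[-1,0,-14,-12,0,0,0],[-1,0,-17,-14,0,0,0],[-1,0,-17,-14,0,0,0],[-1,0,-17,-14,0,0,0]]'
python3 -c "
from m import *
for n in('top','scene'): grab(n,f'pics/{n}18.png')
s=load('pics/scene18.npz')['img'];t=load('pics/top18.npz')['img']
cv2.imwrite('pics/s18c.png',up(s,225,150,85,85,7));cv2.imwrite('pics/s18d.png',up(s,75,210,70,65,7));cv2.imwrite('pics/t18c.png',up(t,200,170,75,60,8));"
python3 go.py
```

```text
clock: 30.68
position: [0.627, -0.0063, 0.0517]
orientation: [-179.3, -0.1, 104.9]
force: [-17.7, -5.7, 7.8]
opening: -0.0002
clock: 31.92
position: [0.4684, -0.0489, 0.193]
orientation: [179.9, 0.0, 104.9]
force: [-0.0, -0.3, -0.3]
opening: 0.0004
t 32.02 pos [467.9 -48.7 192.1] rpy [-1.7996e+02 -5.0000e-02  1.0492e+02] F [-0.6  1.  -0.2] op 0.0 q [-21.  -5. 110.   0.  75. -36.]
```

View pics/s18c.png

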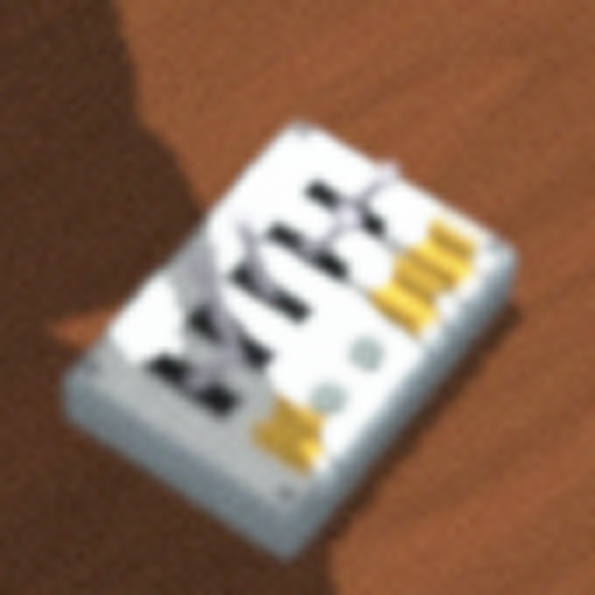

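View pics/s18d.png

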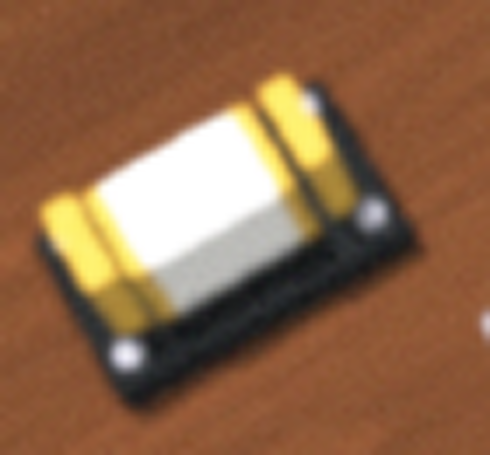

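View pics/top18.png

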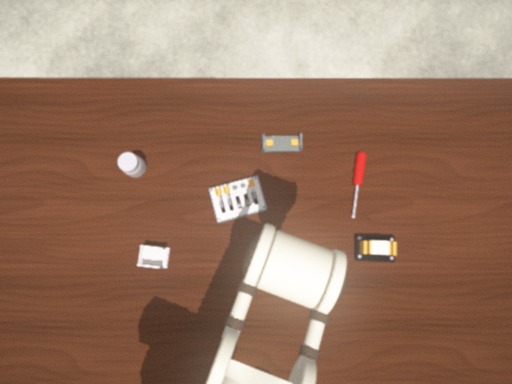

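The image shows levers 1, 2 and 5 over towards the clips and 3 and 4 leaning back, with the bystanders unmoved. I'll do a final numeric check of the fuse centring and the lever tips.

```bash
python3 - <<'E'
from m import *
t=load('pics/top18.npz'); s=load('pics/scene18.npz')
print('white top',rect(t,(350,228,50,40),(0,0,190),(180,60,255),.048,1500))
print('white scene(z48, incl side)',rect(s,(75,210,65,60),(0,0,225),(180,60,255),.048,1500))
im=t['img'].astype(int); i0=load('pics/top0.npz')['img'].astype(int)
d=abs(im-i0).sum(2)
for n,b in dict(jar=(115,145,35,35),holder=(258,128,50,30),driver=(345,145,30,75)).items(): x,y,w,h=b; print(n,d[y:y+h,x:x+w].mean().round(1))
a=np.radians(14.9);ex=np.array([np.cos(a),np.sin(a)]);ey=np.array([-ex[1],ex[0]]);B=np.array([622,42.3])
u=up(s['img'],225,150,85,85,7)
for i in range(5):
    for on,c in((0,(0,0,255)),(1,(0,255,0))):
        P=np.r_[(B+(-10+(15.7 if on else -15.7))*ex+(44-22*i)*ey)/1000,.0624]
        p=(proj(s,P)[0]-[225,150]+.5)*7-.5; cv2.circle(u,tuple(int(q) for q in p),3,c,-1)
cv2.imwrite('pics/s18o.png',u)
E
```

```text
white top [(495.3, -321.2, 46.7, 36.9, 87.3)]
white scene(z48, incl side) [(494.1, -319.6, 47.4, 38.0, 87.3)]
jar 20.4
holder 24.2
driver 17.0
```

View pics/s18o.png

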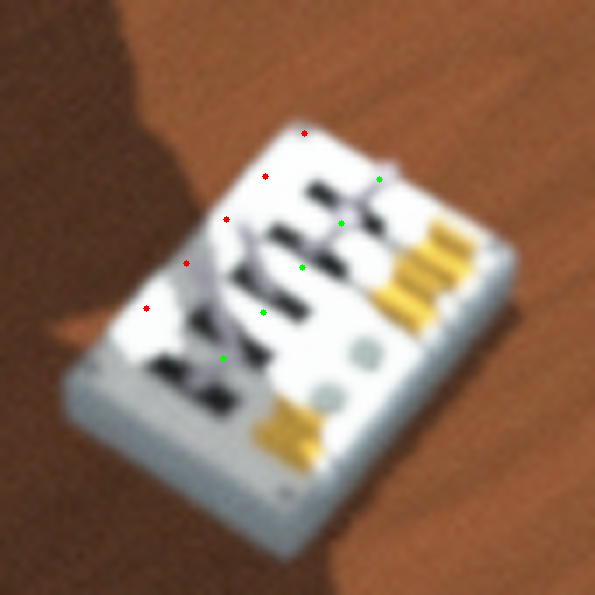

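The arm's shadow falls over levers 4 and 5. I'll move it aside for a clear look.

```bash
python3 -m crank '[[-1,-3,-2,-1,0,0,0],[-1,-7,-4,-2,0,0,0],[-1,-11,-6,-3,0,0,0],[-1,-15,-8,-4,0,0,0],[-1,-17,-9,-4,0,0,0],[-1,-17,-9,-4,0,0,0],[-1,-17,-9,-4,0,0,0]]'
python3 -c "
from m import *
for n in('top','scene'): grab(n,f'pics/{n}19.png')
s=load('pics/scene19.npz')['img'];t=load('pics/top19.npz')['img']
cv2.imwrite('pics/s19c.png',np.hstack([up(s,235,160,70,75,5),up(load('pics/scene0.npz')['img'],235,160,70,75,5)]));cv2.imwrite('pics/t19c.png',up(t,200,170,75,60,8))"
```

```text
clock: 32.9
position: [0.4245, -0.2355, 0.2321]
orientation: [-180.0, -0.1, 104.9]
force: [-0.6, 0.8, -0.2]
opening: -0.0001
```

View pics/s19c.png

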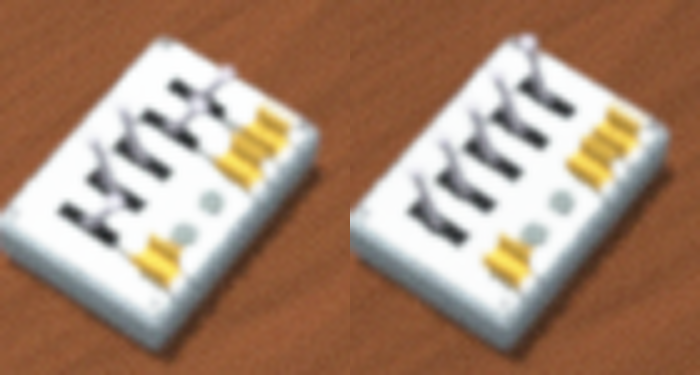

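View pics/t19c.png

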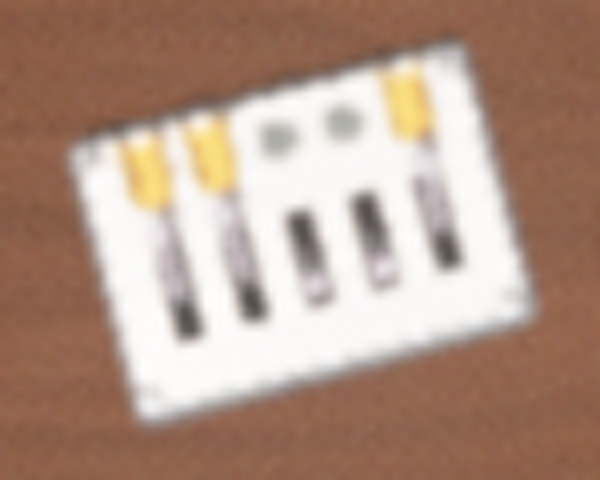

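Clear view now: levers 1, 2 and 5 reach to the clips, while 3 and 4 are just as at the start. I'm handing in.

```bash
python3 -c "
from bench import bot
print(bot.sign_off())"
```

```text
the job is handed in; nothing more can be done
None
```

I did every step of the task and handed the job in after about 33 s on the robot's clock; no verdict was reported.

**What I did:** I took the fuse from the tray by its ends and set it down flat on the bare bench at about (0.44, 0.10) m. I then let go, gripped it again by its long sides, lowered it into the cradle until it touched, and released it. After that I pushed toggles 1, 2 and 5 (the clipped ways) over until each met its stop, at about 18–22 N.

**Last checks:**
- **Fuse:** it sits between the uprights with a gap at each end. The two views put it about 1 to 2.5 mm from the measured seat centre and within about 0.5° of its line (limits 9 mm and 0.15 rad).
- **Toggles:** 1, 2 and 5 lean to the clips; 3 and 4 look exactly as at the start.
- **Bystanders:** the holder, jar and screwdriver look unmoved in the top view. My before/after pixel comparison of them was not conclusive, because small brightness differences were left over.
- **Arm:** clear of everything, about 0.23 m up, with no contact force.

The two cameras disagreed by about 1.5 mm on positions, which is within the calibration.

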